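Press the terrine under the crank press

TASK

Slide the red pan by its handle under the bench press until it stands centred below the press plate, home against the back stop. Then take the crank's black grip sleeve and, keeping hold of it all the way, wind the press down until the plate bears firmly on the wooden follower, with about 45 newtons (never crushing it with more than 85), and only then let go, leaving it pressed. Leave the bottle, bowl and spatula alone.

Things in the scene. Friction and masses are not known exactly. Their poses are not given: they have to be found in the camera images.
- press: Bench press fixed to the table, open to its own +y side, where the pan goes in: red crossbeam 200 x 44 mm, 198 to 230 mm high, on two columns 22 mm thick at its x = +-79 mm; feet 34 mm wide, 150 mm long (y), 16 mm high, 124 mm free between them. A red stop bar 22 mm high joins them, its face at y = -53 mm. Origin: on the table under the plate's centre, z up.
- press_seat (a point): Point on the table under the press plate's centre, where the pan's centre belongs. The pan, when it touches the red stop bar, has its centre at this point or up to 4 mm beyond it.
- crank_axis (a point): Point on the vertical crank axis 300 mm above the table, level with the sleeve's middle. The hub on this axis (34 mm across) ends at 272 mm; nothing stands higher but the sleeve.
- sleeve_mid (a point): Middle of the crank's black upright grip sleeve: 26 mm in diameter, 270 to 330 mm above the table, spinning freely on its pin, whose end shows 8 mm above it. It goes round the crank axis in a level circle of 55 mm radius. The crank arm below is 22 mm wide, its top at 266 mm.
- crank (a joint): Crank angle, rad: 0 at the start (arm towards the press's -y), growing clockwise seen from above, which lowers the plate 45 mm a turn; two turns at most. Self-locking: stays where left. Drag at the sleeve is steady, about 10 N running (6 to 8 read at a stop); plate load adds 0.13 N per N (6 N at 45 N). Once the follower bears, the load rises 8 N per mm of feed, so 45 N takes 0.8 rad.
- plate: Round aluminium press plate, 70 mm in diameter, 12 mm thick, on the screw below the crossbeam. Origin: centre of its underside, 125 mm above the table at the start, coming down as the crank turns.
- pan: Round red steel pan, 100 mm across, rim 50 mm high, loose on the table, 0.6 to 1.1 kg. Origin: centre of its underside; its x axis points along the black handle, z up.
- pan_grip (a point): Grip point on the pan's handle: 125 mm from the pan's centre, at the handle's mid-height, 42 mm above the table. The handle is a level black bar along the pan's x axis, 20 mm wide, 12 mm thick, ending 174 mm from the pan's centre.
- follower: Wooden disc, 86 mm across, 44 mm high, in the pan, its top above the rim. Origin: centre of its underside; its top, 44 mm higher, starts 59 to 85 mm above the table. Under the plate it first settles against a light drag (5 N) by an unknown 0 to 15 mm, different each time and not visible, and only then bears hard on the filling.
- oil: Amber glass bottle, 64 mm across, 200 mm tall, bystander. Origin: centre of its underside.
- bowl: White ceramic bowl, 120 mm across, 60 mm high, bystander. Origin: centre of its underside.
- spatula: Spatula lying on the table, bystander. Origin: its middle, its x axis along it to the blade.
Not all that is in view belongs to the job. What is shaped like the pan but green is not meant.

How it is judged:
By the outcome, as a careful person would: the job done as asked, in the order asked, and still so for the second after the job is handed in, with the robot touching nothing.
It also fails if it takes over 72 s, if anything falls off the work surface, if the arm or the gripper's body presses on something with over 40 N, if the wrist force passes 120 N, or if a joint passes its speed limit or range.

ROBOT

A 7-joint arm with a two-finger parallel gripper is mounted at the origin on the work surface. World frame = base frame: x ahead of the robot, y to its left, z up, the work surface at z = 0. Lengths are in mm, angles in rad, forces in N, time in s.
With the tool pointing down it reaches from about 375 to 925 mm from the base axis. Payload 3.1 kg.
Tool frame: the origin (TCP) lies at the very end of the fingers, on their centre line; the grasp point (between the pads) lies behind it (robot.grasp_offset is the z of the grasp point in the tool frame, in mm); z points along the fingers, y is the direction in which the jaws open and shut (so a half turn about z gives the same grasp; the last joint's range is limited). The gripper opens to 85 mm and grips with 20 to 120 N. Pads are 22 mm wide; open, the fingers measure 114 mm over their backs; the gripper's body (76 mm by 85 mm) begins 54 mm behind the grasp point. The pads swing forward as they close: fully open they stand 13 mm farther back than shut.
Start: joints at [1.199, 0.383, 0.044, 1.598, -0.018, 1.161, -0.05], TCP at [175.774, -625.785, 231.269] pointing down, gripper open.
Joint ranges: [-2.61, 2.61], [-0.41, 2.15], [-1.48, 1.57], [0, 2.5], [-1.57, 4.71], [0.05, 1.97], [-2.85, 2.85]. Speed limits (rad/s): [2.79, 2.79, 3.14, 3.14, 3.14, 3.14, 3.14].

INTERFACE

Orientations are given as [roll, pitch, yaw] about the fixed x, y, z axes, in that order (R = Rz(yaw) Ry(pitch) Rx(roll)).
In Python, from plant import robot gives the robot as it stands.
- The arm moves only by the shell command python3 -m jog 'ROWS' [OPENING] [FORCE]. ROWS is JSON, a list of rows, each a list of 6 numbers: the shift along the world's x, y, z in mm, then the turn, a rotation vector about the world's x, y, z in rad. A call has 1 to 12 rows; each row shifts and turns the pose as measured when the row begins; what a row does not reach is not made up. A row lasts 1/10 s, in which the tool goes at most 50 mm and 8.59 degrees, less where a joint would pass 70% of its speed; a pose out of reach is approached as far as the arm can. A call with a gripper value outside its range is refused whole. OPENING is the opening, from 0 (shut) to 1 (fully open), set as the call begins (- or left out, the last holds). The fingers move at their own pace and stop on an object; FORCE is the grip in N (left out, the last holds). Time passes only in rows, so rows that do not move let the fingers close. It gives the time, the measured TCP pose, the force and the opening at its end, in the units of the state.
- robot.get_state(): the state, without advancing time (a new reading comes with each control period).
- robot.get_image(name): name is "scene" or "top"; returns (picture, depth): 420x560x3 uint8, red, green, blue; 420x560 float32, mm along the optical axis (not along the pixel's ray), 0 where there is no reading.
- robot.camera_model(name): a dict with "fx", "fy", "cx", "cy" (pixels), "dist" ([k1, k2, p1, p2, k3] as OpenCV has them; the pictures are not rectified), "view" (4x4, takes a point from world to camera coordinates). Camera axes: x right, y down, z forward; pixel columns grow to the right and rows downward; lengths in mm; the calibration is good to about 2 mm. A picture is of the moment at which its call begins. camera_model takes no time and is no camera call.
- robot.close_job(): hands the job in, once; it reports no verdict.
The state is a dict: "time_s": time; "q": joint angles; "qvel": joint speeds; "effort": joint torques, N m; "eef_pos": TCP position; "orientation": TCP orientation; "ft_force": force on the tool from outside, world axes, zero at the start; "ft_torque": the same for the moment, N m; "width": opening from 0.0 (shut) to 1.0 (fully open).
Only numpy, scipy, OpenCV 4.12 (cv2) and the standard library are available. Lean on these libraries where they do the work, as an engineer would, in place of code of your own. Each camera call takes 0.05 s, during which the arm holds its last target.

## Working session

There is one attempt and no reset: what is moved stays moved. The work goes in short steps, Python scripts to look and compute and a shell command to move; the robot and the scene stay as the last step left them, time stands still between calls to the robot, and variables do not carry over. Pictures are saved under pics/ and viewed, and the job is handed in when it is done.

```bash
ls; mkdir -p pics
python3 - <<'E'
from plant import robot
import cv2,numpy as np
print(robot.get_state()); print(robot.grasp_offset)
for n in("scene","top"):
    im,d=robot.get_image(n); cv2.imwrite(f"pics/{n}0.png",im[:,:,::-1]); np.save(f"pics/{n}0.npy",d); np.save(f"pics/{n}0im.npy",im)
    print(robot.camera_model(n))
E
```

```text
pics
{'time_s': 0.0, 'q': array([ 1.19916783,  0.3838718 ,  0.04383062,  1.59959184, -0.01791331,
        1.16120496, -0.04987519]), 'qvel': array([ 0.00010602,  0.00144217,  0.00018403,  0.00092516, -0.00201814,
       -0.00027124, -0.00115848]), 'effort': array([ 1.65925694e-04, -4.33468044e+01,  1.02456216e+00, -2.49515802e+01,
        1.06237418e-02,  1.13451478e-02,  6.07474860e-06]), 'eef_pos': array([ 175.51329915, -624.86274164,  229.85506539]), 'orientation': array([-3.13891241e+00,  1.32172113e-04,  2.73930732e-01]), 'ft_force': array([0.21119051, 0.1608538 , 0.81525436]), 'ft_torque': array([ 0.00580192,  0.01752949, -0.00113543]), 'width': 0.999759563256903}
-18.700000000000003
{'fx': 491.5249048513128, 'fy': 491.5249048513128, 'cx': 273.5181403970291, 'cy': 214.40100721160397, 'dist': array([-0.0817841,  0.       ,  0.       ,  0.       ,  0.       ]), 'view': array([[-2.42948145e-01,  9.69855029e-01,  1.89055729e-02,
         1.72963090e+02],
       [ 5.31512888e-01,  1.49396550e-01, -8.33771384e-01,
        -9.40721052e+01],
       [-8.11461798e-01, -1.92514655e-01, -5.51786062e-01,
         1.88655568e+03],
       [ 0.00000000e+00,  0.00000000e+00,  0.00000000e+00,
         1.00000000e+00]])}
{'fx': 474.8165999186437, 'fy': 474.8165999186437, 'cx': 285.776750449417, 'cy': 210.8299006247126, 'dist': array([-0.10664458,  0.        ,  0.        ,  0.        ,  0.        ]), 'view': array([[ 1.29332406e-02, -9.99916194e-01,  5.79252413e-04,
        -7.45472075e+01],
       [-9.77333900e-01, -1.27635710e-02, -2.11318571e-01,
         5.77624583e+02],
       [ 2.11308255e-01,  2.16691091e-03, -9.77417069e-01,
         1.38141777e+03],
       [ 0.00000000e+00,  0.00000000e+00,  0.00000000e+00,
         1.00000000e+00]])}
```

View pics/scene0.png

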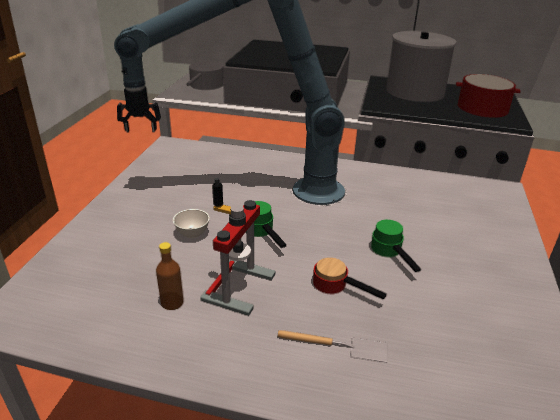

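View pics/top0.png

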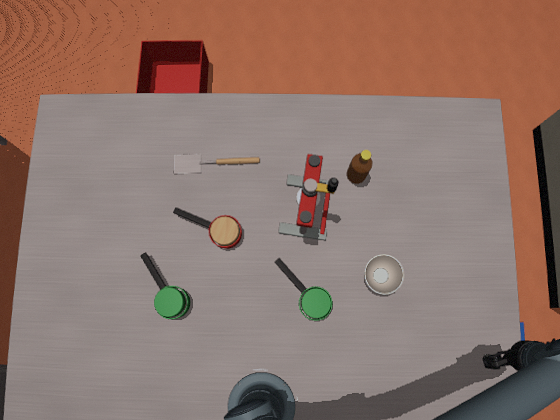

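The red pan with the wooden disc is at top (225,232). The press is at (313,187), with its sleeve at (333,185). Two green pans at (171,301) and (316,302) are decoys. The bottle is at (360,167), the bowl at (384,274) and the spatula at (215,162). Next I measure, with an enlarged crop.

```bash
cat > h.py <<'E'
import numpy as np,cv2
from plant import robot
def K(m): return np.array([[m['fx'],0,m['cx']],[0,m['fy'],m['cy']],[0,0,1]])
def cloud(d,m):
    h,w=d.shape; u,v=np.meshgrid(np.arange(w),np.arange(h))
    p=cv2.undistortPoints(np.stack([u,v],-1).reshape(-1,1,2).astype(float),K(m),m['dist']).reshape(h,w,2)
    c=np.dstack([p*d[...,None],d]).reshape(-1,3); V=m['view']
    return ((c-V[:3,3])@V[:3,:3]).reshape(h,w,3)
def pix2z(uv,z,m):
    p=cv2.undistortPoints(np.array(uv,float).reshape(-1,1,2),K(m),m['dist']).reshape(-1,2)
    V=m['view'];R=V[:3,:3];o=-R.T@V[:3,3]
    r=np.c_[p,np.ones(len(p))]@R
    return o+r*((z-o[2])/r[:,2])[:,None]
def proj(P,m):
    V=m['view'];return cv2.projectPoints(np.array(P,float).reshape(-1,1,3),V[:3,:3],V[:3,3],K(m),m['dist'])[0].reshape(-1,2)
E
python3 - <<'E'
from h import *
m=robot.camera_model('top');d=np.load('pics/top0.npy');im=np.load('pics/top0im.npy');W=cloud(d,m)
hsv=cv2.cvtColor(im,cv2.COLOR_RGB2HSV)
def show(mask,n):
    P=W[mask]; print(n,len(P),'med',np.median(P,0).round(1)); 
    r=cv2.minAreaRect(P[:,:2].astype(np.float32)); print('   rect',np.round(r[0],1),np.round(r[1],1),round(r[2],1),'z',np.percentile(P[:,2],[2,50,98]).round(0)); return P
box=np.zeros(d.shape,bool);box[130:260,160:380]=1
red=((hsv[...,0]<8)|(hsv[...,0]>172))&(hsv[...,1]>140)&box&(d>0)
show(red&(W[...,2]>215)&(W[...,2]<240),'beam')
show(box&(W[...,2]>260)&(W[...,2]<345)&(np.arange(560)>270),'high')
show(box&(W[...,2]>250),'h2')
show(red&(W[...,2]>35)&(W[...,2]<60)&(np.arange(560)<270),'panrim')
wood=(hsv[...,0]>8)&(hsv[...,0]<22)&(hsv[...,1]>80)&box&(W[...,2]>52)&(W[...,2]<95)&(np.arange(560)<260)
P=show(wood,'wood'); 
u,v=np.nonzero(wood)[1].mean(),np.nonzero(wood)[0].mean(); print(u,v,cv2.minEnclosingCircle(P[:,:2].astype(np.float32)))
hd=box&(hsv[...,2]<60)&(np.arange(560)<225)&(W[...,2]>30)&(W[...,2]<60)
show(hd,'handle')
cv2.imwrite('pics/crop_top0.png',cv2.resize(im[130:260,160:380,::-1],None,fx=3.6,fy=3.6,interpolation=cv2.INTER_CUBIC))
s=np.load('pics/scene0im.npy');cv2.imwrite('pics/crop_sc0.png',cv2.resize(s[170:330,190:400,::-1],None,fx=3.6,fy=3.6,interpolation=cv2.INTER_CUBIC))
E
```

```text
beam 611 med [ 579.  -129.5  231.5]
   rect [ 602.1 -131. ] [ 41.6 196.7] 81.6 z [223. 232. 237.]
high 354 med [ 596.9 -156.7  273.9]
   rect [ 602.6 -155.6] [83.6 34.6] 86.0 z [263. 274. 336.]
h2 532 med [ 592.1 -139.1  276.2]
   rect [ 476.  -103.3] [ 87.2 400.9] 68.4 z [ 251.  276. 1472.]
panrim 96 med [503.1 101.6  49.8]
   rect [516.5 118.6] [95.4 96.2] 39.0 z [36. 50. 57.]
wood 630 med [516.3 118.5  64.6]
   rect [517.5 118.9] [85.3 82.9] 13.9 z [58. 65. 71.]
223.8190476190476 230.11269841269842 ((517.4679565429688, 119.2104263305664), 43.49651336669922)
handle 217 med [557.7 223.5  48.9]
   rect [538.8 192.4] [189.7  33.9] 58.5 z [43. 49. 55.]
```

View pics/crop_top0.png

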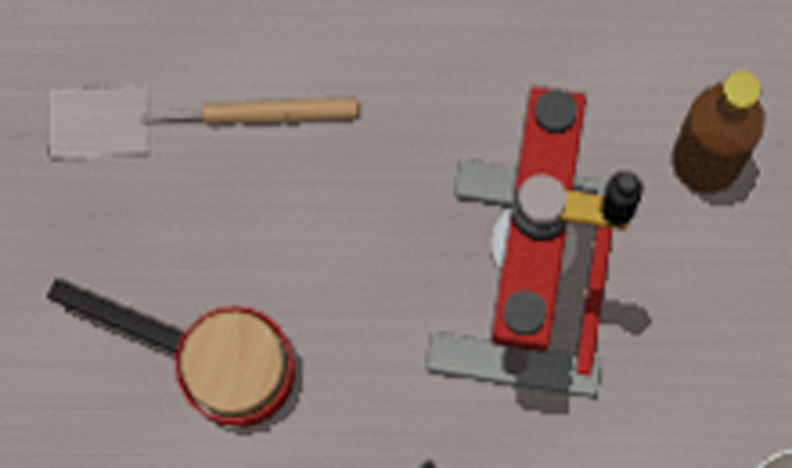

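View pics/crop_sc0.png

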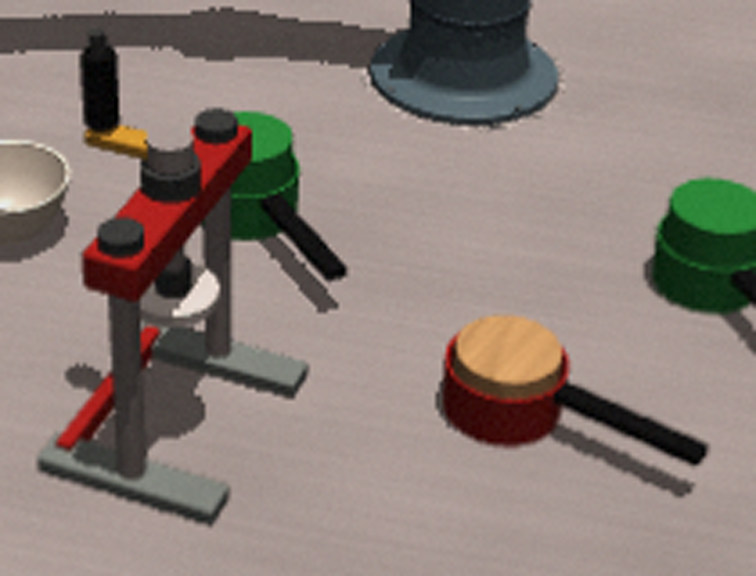

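The crop confirms it: red pan with wooden follower at top (225,232), handle end about (176,210). The press opens to image left (world +y), and its red stop bar is on the right. Next I refine the poses with a model overlay.

```bash
cat > fit.py <<'E'
from h import *
from scipy.optimize import least_squares
def rot(a): return np.array([[np.cos(a),-np.sin(a)],[np.sin(a),np.cos(a)]])
def rectfit(P,L,Wd):  # fit center,angle of rect by maximal symmetric: use boundary quantiles
    c0=P.mean(0)
    return c0
E
python3 - <<'E'
from h import *
m=robot.camera_model('top');d=np.load('pics/top0.npy');im=np.load('pics/top0im.npy');W=cloud(d,m)
# circle features picked in crop (x/3.6+160, y/3.6+130)
f=lambda x,y:[x/3.6+160-.36,y/3.6+130-.36]
print('nutA/B ~z?',W[int(130+110/3.6),int(160+555/3.6)],W[int(130+312/3.6),int(160+525/3.6)])
print('hub',W[int(130+197/3.6),int(160+541/3.6)], pix2z(f(542,198),272,m))
print('pin',pix2z(f(628,181),338,m), W[int(130+181/3.6),int(160+628/3.6)])
hsv=cv2.cvtColor(im,cv2.COLOR_RGB2HSV);X=np.arange(560)
red=((hsv[...,0]<8)|(hsv[...,0]>172))&(hsv[...,1]>140)&(X>280)&(X<345)
# beam edges by silhouette: left edge pixels per row (top edge z=230), right
for name,M in (('beam',red&(W[...,2]>224)&(W[...,2]<238)),):
    L=[];R=[]
    for v in range(158,222):
        u=np.nonzero(M[v])[0]
        if len(u)>2:L.append((u[0]-.5,v));R.append((u[-1]+.5,v))
    for n,E in(('L',L),('R',R)):
        p=pix2z(E,230,m)[:,:2]; l=cv2.fitLine(p.astype(np.float32),cv2.DIST_HUBER,0,.01,.01).ravel();print(n,l.round(3),np.degrees(np.arctan2(l[1],l[0])).round(2))
# handle
hd=(hsv[...,2]<70)&(hsv[...,2]>0)&(X<212)&(X>170)&(W[...,2]>38)&(W[...,2]<60);hd[:200]=0;hd[235:]=0
n,lab,st,ce=cv2.connectedComponentsWithStats(hd.astype(np.uint8));k=1+np.argmax(st[1:,4]);hm=lab==k
vv,uu=np.nonzero(hm);p=pix2z(np.c_[uu,vv],48,m)[:,:2]
r=cv2.minAreaRect(p.astype(np.float32));print('handle',r,len(p))
bx=cv2.fitLine(p.astype(np.float32),cv2.DIST_HUBER,0,.01,.01).ravel();print(bx,np.degrees(np.arctan2(bx[1],bx[0])))
# pan outer silhouette circle at rim z=50 red
rp=((hsv[...,0]<8)|(hsv[...,0]>172))&(hsv[...,1]>120)&(X>200)&(X<260);rp[:205]=0;rp[260:]=0
vv,uu=np.nonzero(rp);q=pix2z(np.c_[uu,vv],50,m)[:,:2];print('pan',cv2.minEnclosingCircle(q.astype(np.float32)))
wood=(hsv[...,0]>8)&(hsv[...,0]<22)&(hsv[...,1]>80)&(W[...,2]>52)&(W[...,2]<95)&(X<260)&(X>200);wood[:205]=0
vv,uu=np.nonzero(wood);q=pix2z(np.c_[uu,vv],65,m)[:,:2];print('wood',cv2.minEnclosingCircle(q.astype(np.float32)),q.mean(0))
E
```

```text
nutA/B ~z? [ 680.82038972 -142.12455077  245.35840375] [ 525.58271451 -118.33600943  245.24314016]
hub [ 605.38925857 -129.95221175  273.6085551 ] [[ 604.10394537 -130.5476275   272.        ]]
pin [[ 598.91488988 -186.57655021  338.        ]] [ 596.80217814 -185.68605991  344.62067569]
L [ 9.89000e-01 -1.47000e-01  6.01849e+02 -1.10037e+02] -8.47
R [ 9.89000e-01 -1.45000e-01  6.00816e+02 -1.51536e+02] -8.33
handle ((557.9015502929688, 222.53050231933594), (119.8836898803711, 17.87699317932129), 68.32600402832031) 224
[3.6805227e-01 9.2980510e-01 5.5787378e+02 2.2265874e+02] 68.40445
pan ((513.13623046875, 119.02384948730469), 52.4453010559082)
wood ((516.4278564453125, 118.89702606201172), 43.31382369995117) [516.05720438 118.79500171]
```

Run:
```python
from h import *
m=robot.camera_model('top')
print(pix2z([[174,155],[174,174],[201,154],[201,173],[216,163],[217,158],[217,165],[260,157],[260,164]],5,m).round(0))
from scipy.spatial.transform import Rotation as R
s=robot.get_state();print(R.from_euler('xyz',s['orientation']).as_matrix().round(3))
sc=robot.camera_model('scene')
ey=np.array([.146,.989,0]);ex=np.array([.989,-.146,0]);o=np.array([603.5,-130.5,0])
P=lambda x,y,z:o+x*ex+y*ey+[0,0,z]
for n,mm in(('top',m),('scene',sc)):
    im=np.load(f'pics/{n}0im.npy')[:,:,::-1].copy();S=4;big=cv2.resize(im,None,fx=S,fy=S,interpolation=cv2.INTER_CUBIC)
    def poly(pts,c,cl=True):
        q=((proj(pts,mm)+.5)*S-.5).astype(int);cv2.polylines(big,[q],cl,c,1)
    poly([P(-100,-22,230),P(100,-22,230),P(100,22,230),P(-100,22,230)],(255,255,0))
    for sx in(-1,1):poly([P(sx*79+a,b,16) for a,b in((-17,-75),(17,-75),(17,75),(-17,75))],(0,255,0))
    poly([P(-62,-53,22),P(62,-53,22)],(255,0,255))
    t=np.linspace(0,2*np.pi,40)
    poly([P(17*np.cos(a),17*np.sin(a),272) for a in t],(255,0,0))
    poly([P(13*np.cos(a),-55+13*np.sin(a),330) for a in t],(0,255,255))
    poly([P(13*np.cos(a),-55+13*np.sin(a),270) for a in t],(0,255,255))
    poly([P(35*np.cos(a),35*np.sin(a),125) for a in t],(0,128,255))
    c=np.array([516,118.8,0]);a0=np.radians(68.2);hx=np.array([np.cos(a0),np.sin(a0),0]);hy=np.array([-hx[1],hx[0],0])
    poly([c+[50*np.cos(a),50*np.sin(a),50] for a in t],(255,255,0));poly([c+[43*np.cos(a),43*np.sin(a),65] for a in t],(255,0,0))
    poly([c+50*hx-10*hy+[0,0,48],c+174*hx-10*hy+[0,0,48],c+174*hx+10*hy+[0,0,48],c+50*hx+10*hy+[0,0,48]],(0,255,0))
    y0,y1,x0,x1=(140,260,165,360) if n=='top' else (170,320,195,395)
    cv2.imwrite(f'pics/ov_{n}.png',big[y0*S:y1*S,x0*S:x1*S])
```

```text
[[773. 301.   5.]
 [708. 296.   5.]
 [777. 212.   5.]
 [712. 209.   5.]
 [747. 161.   5.]
 [764. 159.   5.]
 [740. 158.   5.]
 [769.  19.   5.]
 [745.  18.   5.]]
[[ 0.963  0.27  -0.001]
 [ 0.27  -0.963  0.002]
 [-0.    -0.002 -1.   ]]
```

View pics/ov_top.png

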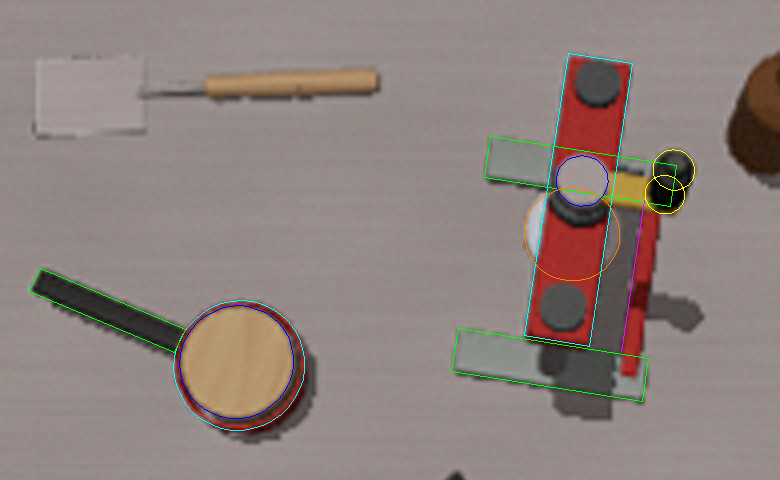

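View pics/ov_scene.png

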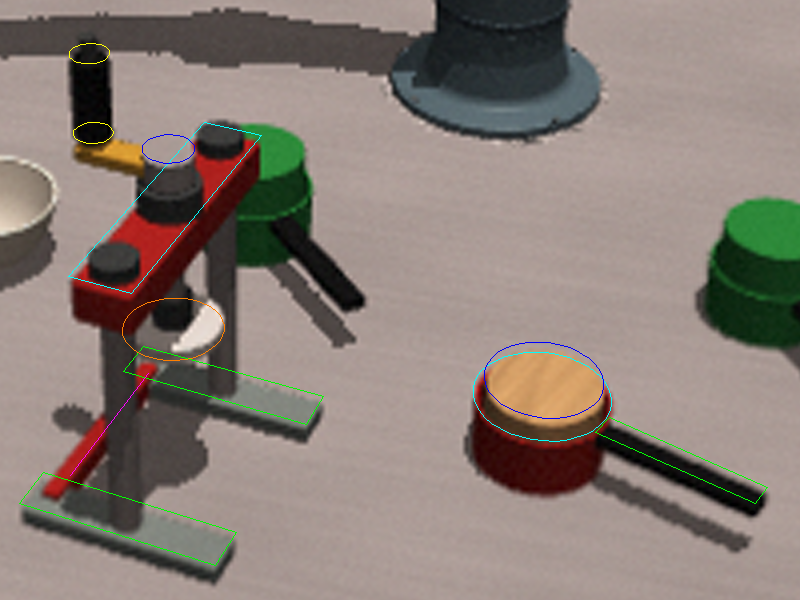

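Top overlay fits: pan centre (516,119), yaw 68.2°; press seat (603.5,-130.5), yaw -8.4°. The scene view is about 1.5 px off overall. Moving toward the handle.

```bash
python3 -m jog '[[15,47,0,0,0,0.05],[15,47,0,0,0,0.05],[15,47,0,0,0,0.05],[15,47,0,0,0,0.05],[15,47,0,0,0,0.05],[15,47,0,0,0,0.05],[15,47,0,0,0,0.05],[15,47,0,0,0,0.05],[15,47,0,0,0,0.05],[15,47,0,0,0,0.05]]' 1 60
```

```text
time_s: 1.1
eef_pos: [316.8, -150.7, 223.2]
orientation: [-3.135, 0.006, 0.779]
ft_force: [1.6, -0.4, 0.3]
width: 1.0
```

```bash
python3 -m jog '[[24,39,0,0,0,0.04],[24,39,0,0,0,0.04],[24,39,0,0,0,0.04],[24,39,0,0,0,0.04],[24,39,-5,0,0,0.04],[24,39,-10,0,0,0.04],[24,39,-20,0,0,0.04],[24,39,-25,0,0,0.04],[24,39,-25,0,0,0.04],[24,36,-25,0,0,0.04]]' 1 60; python3 -m jog '[[0,0,0,0,0,0],[0,0,0,0,0,0]]'
```

```text
time_s: 2.1
eef_pos: [557.4, 243.8, 116.5]
orientation: [3.137, 0.006, 1.191]
ft_force: [0.7, -0.6, 0.7]
width: 0.996
time_s: 2.3
eef_pos: [554.0, 249.6, 108.4]
orientation: [-3.132, 0.008, 1.199]
ft_force: [-0.1, -0.2, 1.6]
width: 0.999
```

```bash
python3 -m jog '[[4,-7,-15,0,0,0],[4,-7,-20,0,0,0],[0,0,-5,-0.005,0.008,-0.005],[0,0,0,0,0,0]]'
python3 - <<'E'
from h import *
im,d=robot.get_image('top');cv2.imwrite('pics/t1.png',cv2.resize(im[160:260,150:270,::-1],None,fx=5,fy=5,interpolation=cv2.INTER_CUBIC))
im,d=robot.get_image('scene');cv2.imwrite('pics/s1.png',cv2.resize(im[210:330,280:420,::-1],None,fx=5,fy=5,interpolation=cv2.INTER_CUBIC))
E
```

```text
time_s: 2.7
eef_pos: [563.0, 228.3, 68.7]
orientation: [-3.132, 0.019, 1.188]
ft_force: [0.3, 0.4, 0.2]
width: 1.002
```

View pics/s1.png

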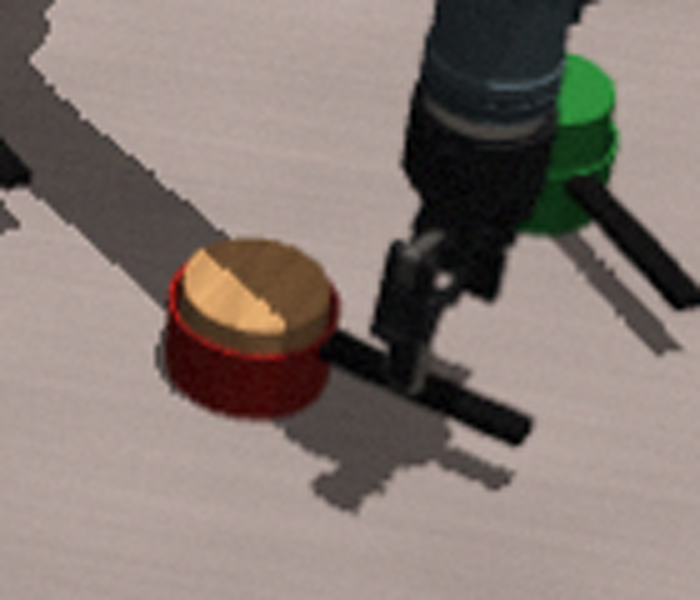

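View pics/t1.png

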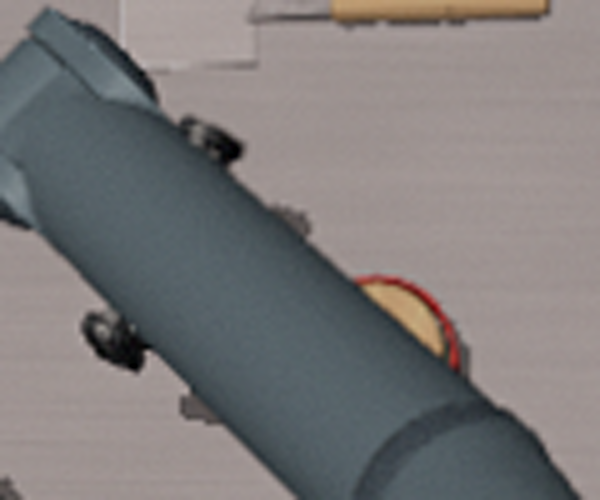

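```bash
python3 -m jog '[[0,4,-15,0.014,-0.016,0],[0,2,-15,0,0,0],[0,0,-8,0,0,0],[0,0,0,0,0,0],[0,0,0,0,0,0]]'
```

```text
time_s: 3.3
eef_pos: [566.2, 236.0, 34.7]
orientation: [3.134, -0.006, 1.188]
ft_force: [-0.5, 0.8, 0.2]
width: 1.005
```

```bash
python3 -m jog '[[-2,0,-9,0,0.01,0],[-1,0,-3,0,0,0],[0,0,0,0,0,0]]'; python3 -m jog '[[0,0,0,0,0,0],[0,0,0,0,0,0],[0,0,0,0,0,0],[0,0,0,0,0,0],[0,0,0,0,0,0],[0,0,0,0,0,0],[0,0,0,0,0,0],[0,0,0,0,0,0]]' 0 80
```

```text
time_s: 3.6
eef_pos: [563.8, 236.6, 22.8]
orientation: [-3.14, -0.003, 1.188]
ft_force: [0.1, 0.8, -0.3]
width: 1.002
time_s: 4.4
eef_pos: [564.5, 236.7, 23.4]
orientation: [-3.141, -0.004, 1.188]
ft_force: [0.6, -0.3, 0.1]
width: 0.221
```

```bash
python3 -m jog '[[6,-8,0,0,0,0.02],[7,-9,0,0,0,0.02],[7,-9,0,0,0,0.02],[7,-9,0,0,0,0.02],[7,-9,0,0,0,0.02],[7,-9,0,0,0,0.02],[7,-9,0,0,0,0.02],[7,-9,0,0,0,0.02],[7,-9,0,0,0,0.02],[7,-9,0,0,0,0.02]]'; python3 -m jog '[[0,0,0,0,0,0],[0,0,0,0,0,0]]'
```

```text
time_s: 5.4
eef_pos: [607.3, 177.7, 25.9]
orientation: [-3.091, -0.026, 1.394]
ft_force: [-4.9, 3.9, 3.2]
width: 0.213
time_s: 5.6
eef_pos: [608.0, 176.0, 26.1]
orientation: [-3.092, -0.024, 1.393]
ft_force: [-1.0, 0.9, 1.5]
width: 0.214
```

```bash
python3 -m jog '[[9,-11,-1,-0.02,-0.024,0],[9,-11,-1,-0.015,-0.02,0],[9,-11,-1,0,0,0],[9,-11,-1,0,0,0.01],[0,0,0,0,0,0]]'
```

```text
time_s: 6.1
eef_pos: [638.5, 143.0, 23.4]
orientation: [-3.133, -0.008, 1.407]
ft_force: [0.1, -4.2, 1.2]
width: 0.216
```

```bash
python3 -m jog '[[5,-6,0,0,0,0.015],[3,-5,0,-0.006,-0.01,0.01],[0,0,0,0,0,0]]'
python3 - <<'E'
from h import *
print(robot.get_state()['eef_pos'],robot.get_state()['orientation'])
im,d=robot.get_image('top');cv2.imwrite('pics/t2.png',cv2.resize(im[140:260,180:360,::-1],None,fx=4,fy=4,interpolation=cv2.INTER_CUBIC))
im,d=robot.get_image('scene');cv2.imwrite('pics/s2.png',cv2.resize(im[170:320,195:395,::-1],None,fx=4,fy=4,interpolation=cv2.INTER_CUBIC))
E
```

```text
time_s: 6.4
eef_pos: [645.0, 134.4, 23.4]
orientation: [-3.14, -0.007, 1.433]
ft_force: [-2.0, 1.7, 2.4]
width: 0.219
[644.96413055 134.40341298  23.44240785] [-3.14039534 -0.00683197  1.43319481]
```

View pics/s2.png

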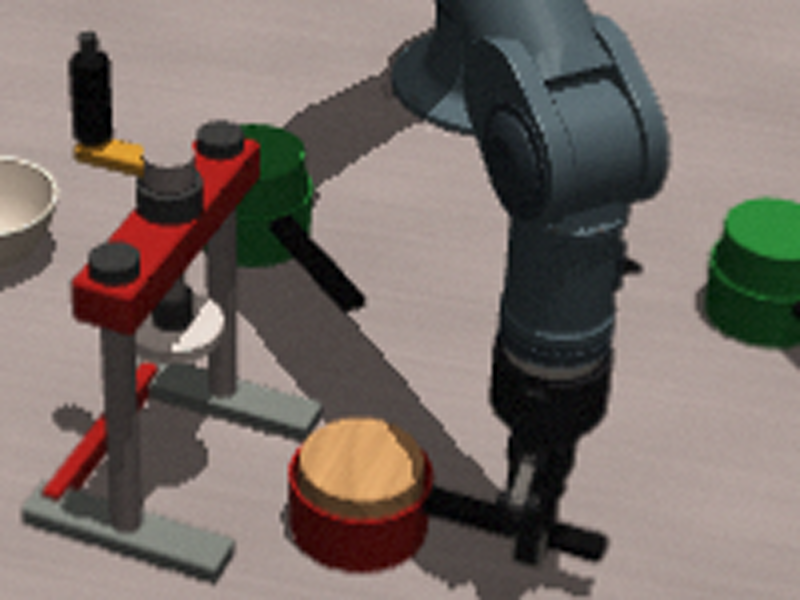

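View pics/t2.png

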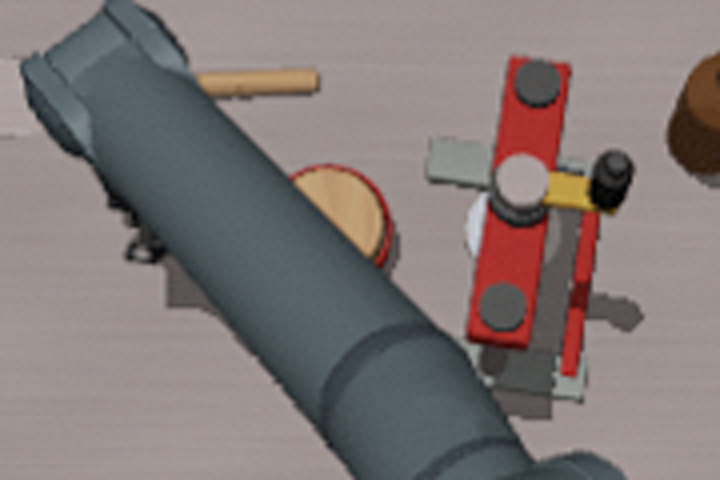

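Run:
```python
from h import *
m=robot.camera_model('scene')
im,d=robot.get_image('scene');np.save('pics/s2.npy',d);np.save('pics/s2im.npy',im)
for dd,ii,c in((np.load('pics/scene0.npy'),np.load('pics/scene0im.npy'),(516,119)),(d,im,(627.5,8.4))):
    hsv=cv2.cvtColor(ii,cv2.COLOR_RGB2HSV);W=cloud(dd,m)
    near=np.hypot(W[...,0]-c[0],W[...,1]-c[1])<65
    wood=near&(hsv[...,0]>8)&(hsv[...,0]<22)&(hsv[...,1]>80)&(W[...,2]>40)
    top=wood&(W[...,2]>np.median(W[wood][:,2])-6)
    vv,uu=np.nonzero(top);q=pix2z(np.c_[uu,vv],66,m)[:,:2].astype(np.float32)
    print(top.sum(),np.median(W[top],0).round(1),W[top].mean(0).round(1),q.mean(0),cv2.minEnclosingCircle(q))
    pan=near&(W[...,2]>8)&(W[...,2]<90)&(((hsv[...,0]<8)|(hsv[...,0]>172))&(hsv[...,1]>140)|wood)
    print(pan.sum(),cv2.boundingRect(pan.astype(np.uint8)))
```

```text
489 [526.2 121.3  61.5] [525.3 121.2  61.4] [530.82074 121.68705] ((531.0233154296875, 122.83402252197266), 46.780372619628906)
953 (313, 258, 35, 34)
558 [635.   11.2  61.8] [634.4  11.1  61.8] [638.9438    12.069101] ((639.5823974609375, 13.05697250366211), 46.53132247924805)
1073 (267, 275, 36, 37)
```

```bash
python3 -m jog '[[-2,-12,0,0,0.004,0],[-2,-15,0,0,0,0],[-2,-15,0,0,0,0],[-2,-15,0,0,0,0],[-2,-15,0,0,0,0],[-2,-15,0,0,0,0],[-2,-15,0,0,0,0],[0,0,0,0,0,0]]'
```

```text
time_s: 7.35
eef_pos: [631.5, 27.6, 23.9]
orientation: [3.14, -0.012, 1.439]
ft_force: [-0.1, -1.2, -1.3]
width: 0.217
```

```bash
python3 -m jog '[[-4,-10,0,0,0.006,0],[-4,-8,0,-0.006,0.006,0],[-2,-6,0,0,0,0],[0,0,0,0,0,0]]'
```

```text
time_s: 7.75
eef_pos: [621.9, 2.3, 24.0]
orientation: [-3.134, -0.006, 1.441]
ft_force: [0.6, 0.0, -3.0]
width: 0.214
```

Run:
```python
from h import *
for n,(y0,y1,x0,x1) in(('top',(140,260,240,380)),('scene',(170,320,195,395))):
    im,d=robot.get_image(n);np.save(f'pics/{n}3im.npy',im);cv2.imwrite(f'pics/{n}3.png',cv2.resize(im[y0:y1,x0:x1,::-1],None,fx=4,fy=4,interpolation=cv2.INTER_CUBIC))
```

```text
(no output)
```

View pics/scene3.png

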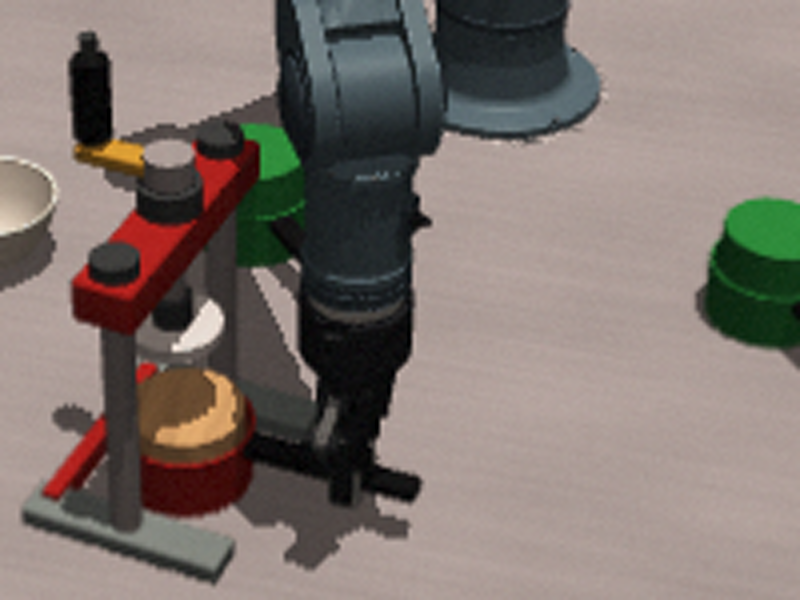

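View pics/top3.png

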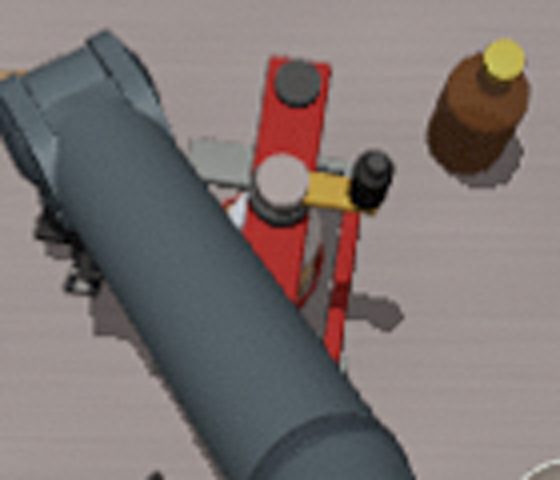

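```bash
python3 -m jog '[[-0.5,-4,0,0,0,0],[0,-3,0,0,0,0]]';python3 -m jog '[[0,-2,0,0,0,0]]';python3 -m jog '[[0,-2,0,0,0,0]]'
```

```text
time_s: 8.05
eef_pos: [621.3, -1.4, 24.2]
orientation: [-3.134, -0.01, 1.443]
ft_force: [0.1, 3.7, -0.8]
width: 0.22
time_s: 8.15
eef_pos: [621.2, -1.8, 24.4]
orientation: [-3.134, -0.012, 1.444]
ft_force: [0.2, 3.9, -1.2]
width: 0.218
time_s: 8.25
eef_pos: [621.1, -2.5, 24.6]
orientation: [-3.133, -0.013, 1.445]
ft_force: [0.2, 4.0, -0.1]
width: 0.218
```

```bash
python3 -m jog '[[-0.5,-4,0,0,0.008,0]]';python3 -m jog '[[0,-4,0,0,0,0]]';python3 -m jog '[[0,-4,0,0,0,0]]';python3 -m jog '[[0,-4,0,0,0,0]]'
```

```text
time_s: 8.35
eef_pos: [620.5, -5.0, 24.9]
orientation: [-3.125, -0.014, 1.447]
ft_force: [-0.7, 3.8, -0.6]
width: 0.215
time_s: 8.45
eef_pos: [620.6, -8.5, 25.1]
orientation: [-3.125, -0.014, 1.448]
ft_force: [0.3, 3.5, -0.4]
width: 0.214
time_s: 8.55
eef_pos: [621.1, -10.4, 25.5]
orientation: [-3.126, -0.018, 1.448]
ft_force: [0.5, 9.9, 1.0]
width: 0.217
time_s: 8.65
eef_pos: [621.4, -10.5, 26.1]
orientation: [-3.126, -0.024, 1.448]
ft_force: [-0.3, 10.1, 0.8]
width: 0.22
```

```bash
python3 -m jog '[[0,0,-1.5,0,0,0],[0,0,0,0,0,0],[0,0,0,0,0,0],[0,0,0,0,0,0],[0,0,0,0,0,0]]' 1; python3 -m jog '[[0,0,25,0,0,0],[0,0,40,0,0,0],[0,10,50,0,0,0],[0,10,50,0,0,0],[-10,15,50,0,0,0],[-20,20,50,0,0,0],[-20,20,50,0,0,0],[-20,30,20,0,0,0],[0,30,0,0,0,0],[0,30,0,0,0,0],[0,0,0,0,0,0]]'
python3 - <<'E'
from h import *
for n,(y0,y1,x0,x1) in(('top',(140,260,240,380)),('scene',(170,320,195,395))):
    im,d=robot.get_image(n);np.save(f'pics/{n}4im.npy',im);np.save(f'pics/{n}4.npy',d);cv2.imwrite(f'pics/{n}4.png',cv2.resize(im[y0:y1,x0:x1,::-1],None,fx=4,fy=4,interpolation=cv2.INTER_CUBIC))
E
```

```text
time_s: 9.15
eef_pos: [620.9, -21.1, 23.7]
orientation: [-3.124, -0.013, 1.441]
ft_force: [-0.2, -0.2, -0.2]
width: 1.0
time_s: 10.25
eef_pos: [549.1, 134.1, 351.8]
orientation: [-3.124, -0.003, 1.429]
ft_force: [-0.2, 0.3, 0.2]
width: 0.998
```

View pics/scene4.png

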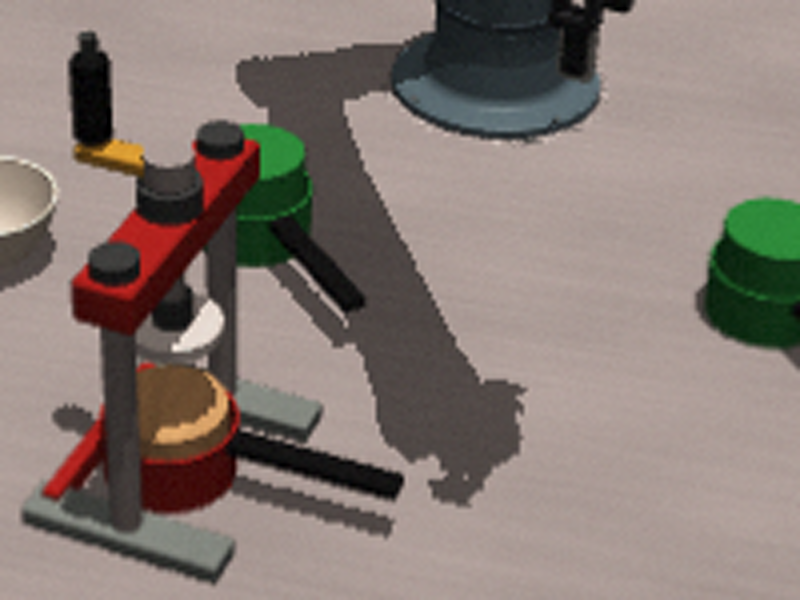

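View pics/top4.png

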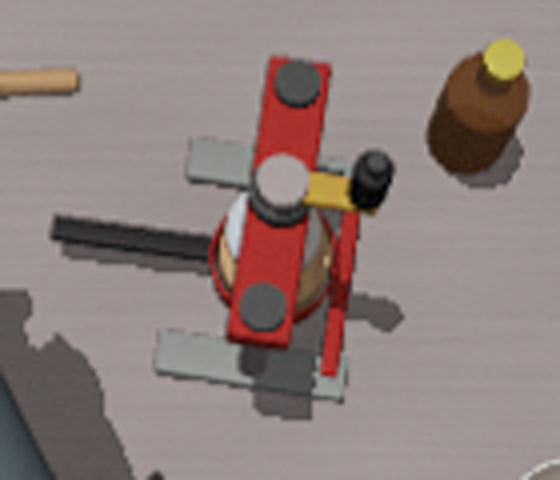

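Run:
```python
from h import *
m=robot.camera_model('top');im=np.load('pics/top4im.npy');d=np.load('pics/top4.npy');W=cloud(d,m);hsv=cv2.cvtColor(im,cv2.COLOR_RGB2HSV);X=np.arange(560)
hd=(hsv[...,2]<70)&(X<296)&(X>250)&(W[...,2]>38)&(W[...,2]<60);hd[:190]=0;hd[208:]=0
n,lab,st,ce=cv2.connectedComponentsWithStats(hd.astype(np.uint8));k=1+np.argmax(st[1:,4]);vv,uu=np.nonzero(lab==k)
p=pix2z(np.c_[uu,vv],48,m)[:,:2];print(len(p),cv2.minAreaRect(p.astype(np.float32)))
l=cv2.fitLine(p.astype(np.float32),cv2.DIST_HUBER,0,.01,.01).ravel();print(l,np.degrees(np.arctan2(l[1],l[0])))
l=l*np.sign(l[1]) if 0 else l
u=l[:2]*np.sign(l[1]);e=(p@u).max();c=l[2:]+u*(e-l[2:]@u-174);ex=np.array([.989,-.146]);ey=np.array([.146,.989]);r=c-[603.5,-130.5];print('centre',c,'press',r@ex,r@ey)
# same estimator on initial image
im=np.load('pics/top0im.npy')
```

```text
225 ((617.23095703125, -25.35995101928711), (120.13774871826172, 18.312057495117188), 82.68575286865234)
[ 1.2930939e-01  9.9160427e-01  6.1714716e+02 -2.5204187e+01] 82.57031
centre [ 602.3951183  -138.32964387] press 0.05040000083544102 -7.904830511400121
```

Pan is home against the stop, with handle lateral offset about 0 mm in the press frame. Next I go over the sleeve.

```bash
python3 -m jog '[[0,-10,30,0,0,0],[4,-30,20,-0.003,-0.017,0],[6,-40,0,0,0,0],[6,-40,0,0,0,0],[6,-40,0,0,0,0],[6,-40,0,0,0,0],[6,-40,0,0,0,0],[6,-35,0,0,0,0],[6,-25,0,0,0,0],[0,0,0,0,0,0],[0,0,0,0,0,0]]'
```

```text
time_s: 11.45
eef_pos: [588.1, -209.8, 394.4]
orientation: [-3.127, 0.015, 1.39]
ft_force: [0.2, 1.0, -0.3]
width: 1.0
```

```bash
python3 -m jog '[[8,22,-15,0.012,-0.017,0.03],[1,3,0,0,0,0.01],[0,0,0,0,0,0]]'
python3 - <<'E'
from h import *
for n,(y0,y1,x0,x1) in(('top',(110,230,270,410)),('scene',(130,280,160,360))):
    im,d=robot.get_image(n);cv2.imwrite(f'pics/{n}5.png',cv2.resize(im[y0:y1,x0:x1,::-1],None,fx=4,fy=4,interpolation=cv2.INTER_CUBIC))
E
```

```text
time_s: 11.75
eef_pos: [595.7, -185.2, 378.6]
orientation: [-3.14, 0.002, 1.429]
ft_force: [-0.7, -0.4, -0.8]
width: 0.998
```

View pics/scene5.png

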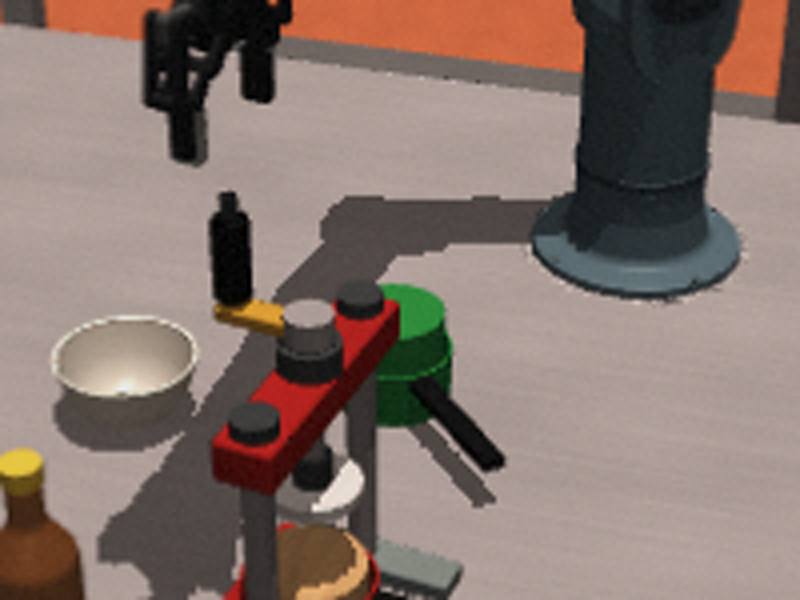

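View pics/top5.png

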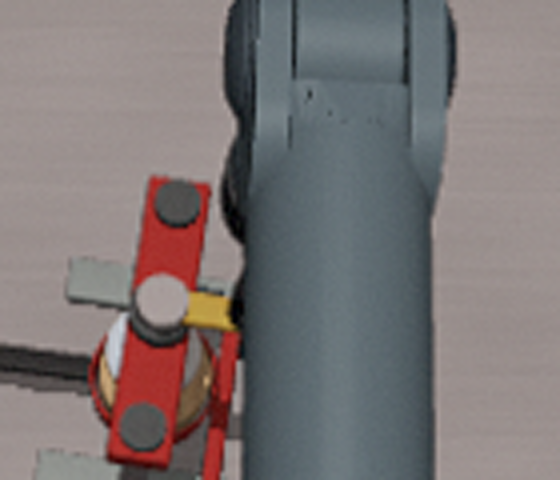

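```bash
python3 -m jog '[[0.5,0,-20,0,0,0],[0.5,0,-25,0,0,0],[0,0,-20,0,0,0],[0,0,-12,0,0,0],[0,0,-6,0,0,0],[0,0,0,0,0,0]]'
```

```text
time_s: 12.45
eef_pos: [598.8, -186.2, 299.1]
orientation: [3.134, 0.006, 1.428]
ft_force: [-1.1, -0.0, -1.1]
width: 1.001
```

```bash
python3 -m jog '[[-1,0,-11,0,0.008,0],[-0.5,0,-6,0,0,0],[0,0,-2,0,0,0],[0,0,0,0,0,0]]'; python3 -m jog '[[0,0,0,0,0,0],[0,0,0,0,0,0],[0,0,0,0,0,0],[0,0,0,0,0,0],[0,0,0,0,0,0],[0,0,0,0,0,0],[0,0,0,0,0,0],[0,0,0,0,0,0]]' 0 100
```

```text
time_s: 12.85
eef_pos: [598.7, -186.6, 281.3]
orientation: [3.138, 0.008, 1.428]
ft_force: [0.4, -1.0, 0.8]
width: 0.999
time_s: 13.65
eef_pos: [597.8, -186.4, 282.9]
orientation: [3.14, 0.009, 1.427]
ft_force: [-1.4, -0.9, 1.2]
width: 0.281
```

```bash
cat > cr.py <<'E'
from h import *
import sys,json,os
from scipy.spatial.transform import Rotation as R
C=np.array([605.8,-132.0]);ey=np.array([.146,.989]);ex=np.array([.989,-.146])
dirn=lambda t:-np.cos(t)*ey-np.sin(t)*ex
tanv=lambda t:np.sin(t)*ey-np.cos(t)*ex
n=int(sys.argv[1]);st=float(sys.argv[2]);lead=float(sys.argv[3])
if len(sys.argv)>5: C=C+[float(sys.argv[4]),float(sys.argv[5])]
s=robot.get_state();Rm=R.from_euler('xyz',s['orientation'])
g=s['eef_pos']+Rm.apply([0,0,robot.grasp_offset])
v=g[:2]-C;t=np.arctan2(-v@ex,-v@ey)
last=json.load(open('th.json')) if os.path.exists('th.json') else 0.
t+=2*np.pi*round((last-t)/2/np.pi);json.dump(t,open('th.json','w'))
f=s['ft_force'];print('t',round(s['time_s'],2),'theta',round(t,3),'plate',round(125-t*45/2/np.pi,1),'rad',np.hypot(*v).round(2),'Ftan',(-f[:2]@tanv(t)).round(1),'Frad',(f[:2]@dirn(t)).round(1),'Fz',f[2].round(1),'z',s['eef_pos'][2].round(1),'rpy',s['orientation'].round(3),'w',s['width'].round(3),'q7',s['q'][6].round(2))
w=(R.from_euler('xyz',[np.pi,0,1.428])*Rm.inv()).as_rotvec()
rows=[]
for i in range(n):
    a=t+st*i;b=a+st
    d=55*(dirn(b)-dirn(a))+lead*tanv(b)
    if i==0: d+=(55-np.hypot(*v))*dirn(t)*.7
    rows.append([round(float(d[0]),1),round(float(d[1]),1),round(float(282-s['eef_pos'][2])*.3,1) if i==0 else 0]+([round(float(x),3) for x in w] if i==0 else [0,0,0]))
print(json.dumps(rows).replace(' ',''))
E
python3 cr.py 3 0.15 2
```

```text
Traceback (most recent call last):
  File "cr.py", line 14, in <module>
    f=s['ft_force'];print('t',round(s['time_s'],2),'theta',round(t,3),'plate',round(125-t*45/2/np.pi,1),'rad',np.hypot(*v).round(2),'Ftan',(-f[:2]@tanv(t)).round(1),'Frad',(f[:2]@dirn(t)).round(1),'Fz',f[2].round(1),'z',s['eef_pos'][2].round(1),'rpy',s['orientation'].round(3),'w',s['width'].round(3),'q7',s['q'][6].round(2))
                                                                                                                                                                                                                                                                                         ^^^^^^^^^^^^^^^^
AttributeError: 'float' object has no attribute 'round'
```

```bash
sed -i "s/s\['width'\].round(3)/round(s['width'],3)/" cr.py; python3 cr.py 3 0.15 2
```

```text
t 13.65 theta -0.0 plate 125.0 rad 54.82 Ftan -1.2 Frad 1.1 Fz 1.2 z 282.9 rpy [3.14  0.009 1.427] w 0.281 q7 -0.15
[[-10.0,2.3,-0.3,0.009,0.0,0.001],[-9.5,3.9,0,0,0,0],[-8.8,5.2,0,0,0,0]]
```

```bash
python3 -m jog '[[-10,2.3,0,0.008,0,0],[-9.5,4,0,0,0,0],[-9,5,0,0,0,0]]'; python3 cr.py 4 0.15 2
```

```text
time_s: 13.95
eef_pos: [579.4, -180.5, 283.0]
orientation: [3.112, 0.003, 1.425]
ft_force: [8.9, -2.6, -4.4]
width: 0.283
t 13.95 theta 0.362 plate 122.4 rad 55.37 Ftan 9.0 Frad -2.1 Fz -4.4 z 283.0 rpy [3.112e+00 3.000e-03 1.425e+00] w 0.283 q7 -0.13
[[-8.3,6.0,-0.3,0.007,0.029,0.002],[-7.5,7.0,0,0,0,0],[-6.4,8.0,0,0,0,0],[-5.1,8.9,0,0,0,0]]
```

```bash
python3 -m jog '[[-8.5,6,0,0.007,0.02,0],[-7.5,7,0,0,0.01,0],[-6.5,8,0,0,0.01,0],[-5,9,0,0,0,0]]'; python3 cr.py 6 0.18 2.5
```

```text
time_s: 14.35
eef_pos: [561.6, -165.7, 282.9]
orientation: [3.119, 0.015, 1.415]
ft_force: [5.3, -8.1, -3.1]
width: 0.279
t 14.35 theta 0.783 plate 119.4 rad 55.66 Ftan 9.7 Frad 0.6 Fz -3.1 z 282.9 rpy [3.119 0.015 1.415] w 0.279 q7 -0.15
[[-5.9,10.9,-0.3,0.018,0.02,0.013],[-4.3,11.6,0,0,0,0],[-2.1,12.2,0,0,0,0],[0.1,12.4,0,0,0,0],[2.3,12.2,0,0,0,0],[4.4,11.6,0,0,0,0]]
```

```bash
python3 cr.py 6 0.18 4.5
```

```text
t 14.35 theta 0.783 plate 119.4 rad 55.66 Ftan 9.7 Frad 0.6 Fz -3.1 z 282.9 rpy [3.119 0.015 1.415] w 0.279 q7 -0.15
[[-6.8,12.7,-0.3,0.018,0.02,0.013],[-4.8,13.5,0,0,0,0],[-2.3,14.2,0,0,0,0],[0.2,14.4,0,0,0,0],[2.8,14.1,0,0,0,0],[5.3,13.4,0,0,0,0]]
```

```bash
python3 -m jog '[[-7,12.5,0,0.018,0.02,0.013],[-5,13.5,0,0.005,0.005,0],[-2.5,14,0,0.005,0,0],[0,14.5,0,0.005,0,0],[2.5,14,0,0.005,0,0],[5,13.5,0,0,0,0]]'; python3 cr.py 6 0.18 4.5
```

```text
time_s: 14.95
eef_pos: [550.4, -127.7, 282.9]
orientation: [-3.14, 0.036, 1.389]
ft_force: [-14.1, -8.9, 11.2]
width: 0.281
t 14.95 theta 1.514 plate 114.2 rad 55.53 Ftan 10.1 Frad 13.2 Fz 11.2 z 282.9 rpy [-3.14   0.036  1.389] w 0.281 q7 -0.24
[[3.3,14.0,-0.3,0.035,-0.007,0.039],[5.4,13.3,0,0,0,0],[7.7,12.1,0,0,0,0],[9.8,10.5,0,0,0,0],[11.5,8.6,0,0,0,0],[12.9,6.4,0,0,0,0]]
```

```bash
python3 cr.py 6 0.13 7
```

```text
t 14.95 theta 1.514 plate 114.2 rad 55.53 Ftan 10.1 Frad 13.2 Fz 11.2 z 282.9 rpy [-3.14   0.036  1.389] w 0.281 q7 -0.24
[[3.0,13.9,-0.3,0.035,-0.007,0.039],[4.4,13.4,0,0,0,0],[6.1,12.7,0,0,0,0],[7.7,11.8,0,0,0,0],[9.2,10.7,0,0,0,0],[10.5,9.5,0,0,0,0]]
```

```bash
python3 -m jog '[[2,14,0,0.03,-0.005,0.035],[4,13.5,0,0.01,0,0.01],[6,12.5,0,0.01,0,0.01],[7.5,12,0,0.01,0,0],[9,10.5,0,0.01,0,0],[10.5,9.5,0,0,0,0]]'; python3 cr.py 6 0.13 7
```

```text
time_s: 15.55
eef_pos: [572.4, -87.7, 283.0]
orientation: [-3.102, 0.016, 1.415]
ft_force: [-10.5, -2.5, 4.6]
width: 0.284
t 15.55 theta 2.362 plate 108.1 rad 55.15 Ftan 9.9 Frad 4.2 Fz 4.6 z 283.0 rpy [-3.102  0.016  1.415] w 0.284 q7 -0.3
[[12.2,7.1,-0.3,0.01,-0.041,0.013],[13.0,5.6,0,0,0,0],[13.6,3.9,0,0,0,0],[14.0,2.1,0,0,0,0],[14.1,0.2,0,0,0,0],[14.0,-1.6,0,0,0,0]]
```

```bash
python3 -m jog '[[12,7,0,0.01,-0.03,0.013],[13,5.5,0,0,-0.015,0],[13.5,4,0,0,-0.01,0],[14,2,0,0,-0.01,0],[14,0,0,0,0,0],[14,-2,0,0,0,0]]'; python3 cr.py 8 0.14 6.5
```

```text
time_s: 16.15
eef_pos: [633.0, -84.3, 282.7]
orientation: [-3.118, 0.031, 1.419]
ft_force: [-14.5, -4.7, 8.0]
width: 0.282
t 16.15 theta 3.517 plate 99.8 rad 55.65 Ftan 10.2 Frad -11.3 Fz 8.0 z 282.7 rpy [-3.118  0.031  1.419] w 0.282 q7 -0.36
[[11.3,-8.7,-0.2,0.027,-0.028,0.009],[10.2,-9.8,0,0,0,0],[8.8,-11.1,0,0,0,0],[7.1,-12.3,0,0,0,0],[5.4,-13.1,0,0,0,0],[3.5,-13.7,0,0,0,0],[1.5,-14.1,0,0,0,0],[-0.5,-14.2,0,0,0,0]]
```

```bash
python3 -m jog '[[11,-9.5,0,0.027,-0.028,0.009],[9.5,-10.5,0,0.01,-0.01,0],[8,-12,0,0,0,0],[6.5,-12.5,0,0,0,0],[4.5,-13.5,0,0,0,0]]'; python3 cr.py 6 0.15 6
```

```text
time_s: 16.65
eef_pos: [659.2, -120.6, 282.7]
orientation: [-3.113, -0.029, 1.453]
ft_force: [-9.5, 8.1, 2.3]
width: 0.286
t 16.65 theta 4.368 plate 93.7 rad 54.99 Ftan 9.8 Frad -7.8 Fz 2.3 z 282.7 rpy [-3.113 -0.029  1.453] w 0.286 q7 -0.25
[[1.3,-14.2,-0.2,-0.033,-0.025,-0.025],[-0.8,-14.2,0,0,0,0],[-2.9,-13.9,0,0,0,0],[-5.0,-13.3,0,0,0,0],[-6.9,-12.4,0,0,0,0],[-8.7,-11.3,0,0,0,0]]
```

```bash
python3 -m jog '[[1.5,-14,0,-0.033,-0.02,-0.02],[-1,-14,0,-0.01,-0.01,0],[-3,-14,0,-0.01,0,0],[-5,-13,0,0,0,0],[-7,-12.5,0,0,0,0]]'; python3 cr.py 6 0.15 6
```

```text
time_s: 17.15
eef_pos: [656.6, -150.1, 283.2]
orientation: [3.108, -0.029, 1.471]
ft_force: [15.1, 4.7, -7.2]
width: 0.275
t 17.15 theta 4.921 plate 89.8 rad 53.45 Ftan 9.7 Frad 12.5 Fz -7.2 z 283.2 rpy [ 3.108 -0.029  1.471] w 0.275 q7 -0.18
[[-5.3,-13.1,-0.4,-0.025,0.036,-0.043],[-8.2,-11.6,0,0,0,0],[-9.8,-10.3,0,0,0,0],[-11.3,-8.7,0,0,0,0],[-12.4,-6.9,0,0,0,0],[-13.3,-5.0,0,0,0,0]]
```

```bash
python3 -m jog '[[-4,-13.5,0,-0.025,0.03,-0.04],[-7,-12,0,0,0.01,-0.01],[-9,-11,0,0,0.01,0],[-11,-9.5,0,0,0,0],[-12,-8,0,0,0,0]]'; python3 cr.py 6 0.14 6
```

```text
time_s: 17.65
eef_pos: [631.4, -179.8, 282.9]
orientation: [3.115, -0.031, 1.449]
ft_force: [9.3, 2.2, -3.8]
width: 0.28
t 17.65 theta 5.659 plate 84.5 rad 54.46 Ftan 9.3 Frad 2.3 Fz -3.8 z 282.9 rpy [ 3.115 -0.031  1.449] w 0.28 q7 -0.14
[[-12.5,-5.4,-0.3,-0.027,0.03,-0.02],[-13.3,-3.2,0,0,0,0],[-13.6,-1.3,0,0,0,0],[-13.7,0.6,0,0,0,0],[-13.5,2.5,0,0,0,0],[-13.0,4.3,0,0,0,0]]
```

```bash
python3 -m jog '[[-12.5,-5.5,0,-0.027,0.03,-0.02],[-13.5,-3,0,-0.01,0.01,0],[-13.5,-1.5,0,-0.01,0.01,0],[-13.5,0.5,0,0,0,0],[-13.5,2.5,0,0,0,0],[-13,4.5,0,0,0,0]]'; python3 cr.py 6 0.14 6
```

```text
time_s: 18.25
eef_pos: [573.7, -177.3, 282.9]
orientation: [3.099, 0.004, 1.435]
ft_force: [11.9, 0.1, -5.6]
width: 0.287
t 18.25 theta 6.767 plate 76.5 rad 55.8 Ftan 9.5 Frad -7.0 Fz -5.6 z 282.9 rpy [3.099 0.004 1.435] w 0.287 q7 -0.12
[[-9.9,9.6,-0.3,0.009,0.041,-0.007],[-8.8,10.5,0,0,0,0],[-7.3,11.6,0,0,0,0],[-5.6,12.5,0,0,0,0],[-3.8,13.1,0,0,0,0],[-1.9,13.5,0,0,0,0]]
```

```bash
python3 -m jog '[[-10,9.5,0,0.008,0.04,0],[-9,10.5,0,0.01,0,0],[-8,11.5,0,0.01,0,0],[-6.5,12.5,0,0,0,0],[-5,13,0,0,0,0]]'; python3 cr.py 4 0.13 6
```

```text
time_s: 18.75
eef_pos: [550.3, -139.5, 282.8]
orientation: [3.092, -0.001, 1.423]
ft_force: [14.5, -7.5, -8.6]
width: 0.28
t 18.75 theta 7.577 plate 70.7 rad 56.93 Ftan 9.3 Frad -13.4 Fz -8.6 z 282.8 rpy [ 3.092e+00 -1.000e-03  1.423e+00] w 0.28 q7 -0.15
[[0.9,13.3,-0.2,0.006,0.049,0.005],[1.2,13.1,0,0,0,0],[2.9,12.8,0,0,0,0],[4.6,12.3,0,0,0,0]]
```

```bash
python3 -m jog '[[1,13.5,0,0.006,0.045,0],[2.5,13,0,0,0.01,0],[4,12.5,0,0,0,0],[5.5,12,0,0,0,0]]'; python3 cr.py 4 0.13 6
```

```text
time_s: 19.15
eef_pos: [552.6, -116.2, 283.0]
orientation: [-3.117, 0.042, 1.397]
ft_force: [-14.0, -6.3, 9.1]
width: 0.283
t 19.15 theta 8.01 plate 67.6 rad 55.16 Ftan 10.2 Frad 11.5 Fz 9.1 z 283.0 rpy [-3.117  0.042  1.397] w 0.283 q7 -0.27
[[5.2,12.1,-0.3,0.038,-0.031,0.032],[6.6,11.3,0,0,0,0],[8.0,10.4,0,0,0,0],[9.3,9.3,0,0,0,0]]
```

```bash
python3 -m jog '[[4.5,12.5,0,0.038,-0.02,0.03],[6,11.5,0,0.01,0,0.01],[7.5,11,0,0.01,0,0]]'; python3 cr.py 4 0.13 6
```

```text
time_s: 19.45
eef_pos: [562.9, -96.8, 283.0]
orientation: [-3.113, 0.007, 1.425]
ft_force: [-10.8, -3.4, 6.0]
width: 0.282
t 19.45 theta 8.402 plate 64.8 rad 55.16 Ftan 9.5 Frad 6.1 Fz 6.0 z 283.0 rpy [-3.113  0.007  1.425] w 0.282 q7 -0.27
[[9.4,9.2,-0.3,0.003,-0.029,0.003],[10.4,8.0,0,0,0,0],[11.4,6.5,0,0,0,0],[12.1,5.0,0,0,0,0]]
```

```bash
python3 -m jog '[[8.5,10,0,0.01,-0.01,0],[9.5,9,0,0,0,0]]'; python3 cr.py 4 0.13 6
```

```text
time_s: 19.65
eef_pos: [575.5, -85.5, 282.9]
orientation: [-3.111, 0.01, 1.418]
ft_force: [-9.9, -3.9, 5.0]
width: 0.285
t 19.65 theta 8.712 plate 62.6 rad 55.29 Ftan 10.4 Frad 2.0 Fz 5.0 z 282.9 rpy [-3.111  0.01   1.418] w 0.285 q7 -0.31
[[11.8,5.8,-0.3,0.006,-0.032,0.01],[12.4,4.4,0,0,0,0],[12.8,2.8,0,0,0,0],[13.1,1.1,0,0,0,0]]
```

```bash
python3 -m jog '[[12,6,0,0.005,-0.03,0.01]]' >/dev/null; python3 cr.py 1 0.13 6;python3 -m jog '[[12.5,4,0,0,0,0]]'>/dev/null; python3 cr.py 2 0.13 6
```

```text
t 19.75 theta 8.89 plate 61.3 rad 55.41 Ftan 9.4 Frad 3.4 Fz 6.5 z 282.9 rpy [-3.133  0.005  1.427] w 0.28 q7 -0.31
[[12.7,3.5,-0.3,0.004,-0.009,0.001]]
t 19.85 theta 9.058 plate 60.1 rad 55.39 Ftan 11.0 Frad 0.1 Fz 6.4 z 282.8 rpy [-3.125  0.01   1.427] w 0.283 q7 -0.33
[[13.1,1.4,-0.3,0.008,-0.018,0.002],[13.1,-0.1,0,0,0,0]]
```

```bash
python3 -m jog '[[13,1,0,0.005,-0.01,0]]' >/dev/null; python3 cr.py 1 0.13 6;python3 -m jog '[[13,-1,0,0.005,-0.01,0]]'>/dev/null; python3 cr.py 2 0.13 6
```

```text
t 19.95 theta 9.237 plate 58.8 rad 55.25 Ftan 10.4 Frad 1.2 Fz 6.2 z 282.8 rpy [-3.126  0.007  1.427] w 0.279 q7 -0.33
[[13.1,-0.9,-0.3,0.004,-0.016,0.001]]
t 20.05 theta 9.413 plate 57.6 rad 55.18 Ftan 11.0 Frad -0.7 Fz 5.8 z 282.8 rpy [-3.127e+00  3.000e-03  1.428e+00] w 0.28 q7 -0.34
[[12.8,-3.1,-0.2,0.001,-0.015,-0.0],[12.3,-4.6,0,0,0,0]]
```

```bash
python3 -m jog '[[12.5,-3,0,0.003,-0.015,0]]' >/dev/null; python3 cr.py 1 0.13 6;python3 -m jog '[[12,-5,0,0,-0.01,0]]'>/dev/null; python3 cr.py 2 0.13 6
```

```text
t 20.15 theta 9.577 plate 56.4 rad 55.08 Ftan 11.7 Frad -2.6 Fz 7.9 z 282.8 rpy [-3.132e+00 -1.000e-03  1.430e+00] w 0.281 q7 -0.33
[[12.1,-5.1,-0.2,-0.002,-0.009,-0.002]]
t 20.25 theta 9.727 plate 55.3 rad 55.01 Ftan 13.2 Frad -4.0 Fz 8.2 z 282.8 rpy [-3.131e+00 -1.000e-03  1.432e+00] w 0.281 q7 -0.33
[[11.2,-6.8,-0.2,-0.002,-0.011,-0.004],[10.3,-8.2,0,0,0,0]]
```

```bash
python3 -m jog '[[11,-7,0,0,-0.01,0]]'>/dev/null; python3 cr.py 2 0.13 6
```

```text
t 20.35 theta 9.863 plate 54.4 rad 54.9 Ftan 13.6 Frad -3.7 Fz 7.6 z 282.8 rpy [-3.128e+00 -3.000e-03  1.436e+00] w 0.276 q7 -0.33
[[10.3,-8.2,-0.2,-0.005,-0.013,-0.008],[9.1,-9.5,0,0,0,0]]
```

```bash
python3 -m jog '[[10.5,-8.5,0,-0.005,-0.01,0]]'>/dev/null; python3 cr.py 2 0.13 6
```

```text
t 20.45 theta 9.992 plate 53.4 rad 54.96 Ftan 15.0 Frad -6.0 Fz 7.4 z 282.8 rpy [-3.126e+00 -1.000e-03  1.440e+00] w 0.28 q7 -0.32
[[9.1,-9.5,-0.2,-0.004,-0.015,-0.012],[7.8,-10.6,0,0,0,0]]
```

```bash
python3 -m jog '[[0,0,0,0,0,0]]'>/dev/null; python3 cr.py 1 0.08 6; python3 -m jog '[[0,0,0,0,0,0]]'>/dev/null; python3 cr.py 1 0.08 6
```

```text
t 20.55 theta 9.998 plate 53.4 rad 54.89 Ftan -4.7 Frad -0.8 Fz -2.2 z 282.9 rpy [-3.127 -0.     1.441] w 0.278 q7 -0.32
[[7.4,-7.3,-0.3,-0.002,-0.015,-0.013]]
t 20.65 theta 9.999 plate 53.4 rad 54.89 Ftan 2.1 Frad -0.6 Fz -0.8 z 282.9 rpy [-3.128  0.     1.442] w 0.282 q7 -0.32
[[7.4,-7.3,-0.3,-0.002,-0.014,-0.014]]
```

```bash
python3 -m jog '[[7.4,-7.3,0,0,-0.01,-0.01]]'>/dev/null; python3 cr.py 1 0.08 6
```

```text
t 20.75 theta 10.07 plate 52.9 rad 54.88 Ftan 15.7 Frad -6.7 Fz 6.8 z 282.8 rpy [-3.126 -0.004  1.435] w 0.284 q7 -0.32
[[6.9,-7.8,-0.2,-0.006,-0.015,-0.007]]
```

About 45 N by tangential force (15.7 N against a 9.7 N baseline) and by feed past the knee. Stopping, then releasing.

```bash
python3 -m jog '[[0,0,0,0,0,0],[0,0,0,0,0,0],[0,0,0,0,0,0]]'; python3 cr.py 1 .1 6; python3 -m jog '[[0,0,0,0,0,0],[0,0,0,0,0,0],[0,0,0,0,0,0],[0,0,0,0,0,0],[0,0,0,0,0,0],[0,0,0,0,0,0]]' 1; python3 -m jog '[[0,0,10,0,0,0],[0,0,20,0,0,0],[0,0,30,0,0,0],[0,0,40,0,0,0],[0,0,40,0,0,0],[0,0,10,0,0,0]]'
```

```text
time_s: 21.05
eef_pos: [644.9, -93.8, 282.9]
orientation: [-3.128, -0.003, 1.436]
ft_force: [-3.4, 0.5, 0.5]
width: 0.279
t 21.05 theta 10.079 plate 52.8 rad 54.79 Ftan 2.7 Frad -2.1 Fz 0.5 z 282.9 rpy [-3.128e+00 -3.000e-03  1.436e+00] w 0.279 q7 -0.32
[[7.5,-8.7,-0.3,-0.005,-0.013,-0.008]]
time_s: 21.65
eef_pos: [645.9, -93.9, 282.4]
orientation: [-3.129, -0.007, 1.433]
ft_force: [1.1, 1.2, -0.3]
width: 1.006
time_s: 22.25
eef_pos: [643.1, -93.8, 437.7]
orientation: [-3.124, -0.008, 1.434]
ft_force: [1.0, 0.7, -0.6]
width: 0.998
```

Clear of the sleeve. Backing off for a check picture.

```bash
python3 -m jog '[[-10,30,0,0,0,0],[-15,45,0,0,0,0],[-15,45,0,0,0,0],[-15,45,0,0,0,0],[-15,45,0,0,0,0],[0,30,0,0,0,0],[0,0,0,0,0,0],[0,0,0,0,0,0]]'
python3 - <<'E'
from h import *
for n,(y0,y1,x0,x1) in(('top',(140,260,240,380)),('scene',(170,320,195,395))):
    im,d=robot.get_image(n);np.save(f'pics/{n}6im.npy',im);np.save(f'pics/{n}6.npy',d);cv2.imwrite(f'pics/{n}6.png',cv2.resize(im[y0:y1,x0:x1,::-1],None,fx=4,fy=4,interpolation=cv2.INTER_CUBIC))
E
```

```text
time_s: 23.05
eef_pos: [568.3, 152.3, 442.6]
orientation: [-3.133, -0.008, 1.43]
ft_force: [-0.7, -0.8, -0.6]
width: 1.002
```

View pics/scene6.png

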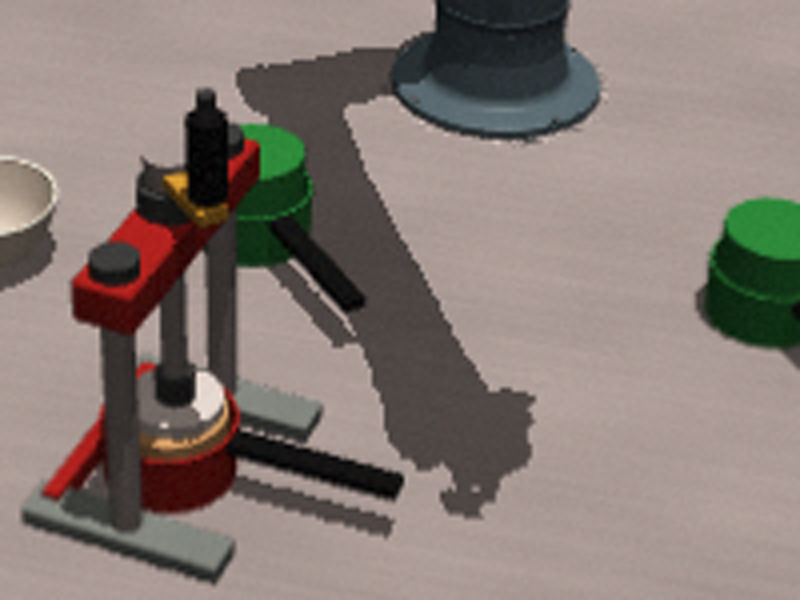

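View pics/top6.png

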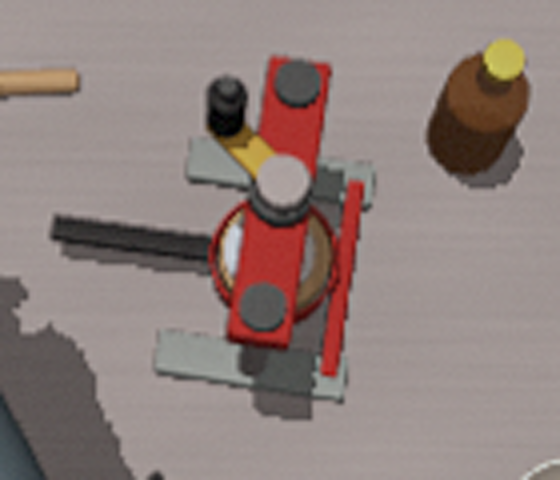

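The plate sits on the follower at scene crop (180,400), and the pan touches the stop bar at top crop (335,260). The crank is about 1.6 turns on. The bottle, bowl and spatula handle show no movement. Handing in.

```bash
python3 -c "
from plant import robot
print(robot.close_job())"
```

```text
the job is handed in; nothing more can be done
None
```

I slid the red pan under the press by its handle until it met the back stop. I then wound the crank about 1.6 turns (10.08 rad) in one unbroken hold on the sleeve and let go with the plate pressed on the follower. The job was handed in at about 23 s of the 72 s allowed.

- **Pan:** it stopped at the bar with about 10 N of push. The handle lay within about 0.1 mm of the press centre line sideways.
- **Pan depth, a small disagreement:** my image estimates put the pan 6 to 8 mm past the seat, against the stated maximum of 4 mm. The firm contact, the last pictures and about 2 to 3 mm of scene-fit error suggest it is simply home against the stop.
- **Press load:** about 44 to 46 N. This is inferred, not read directly: force at the sleeve rose from about 9.7 N unloaded to 15.7 N, and the feed since the follower began to bear gives about 44 N. Single force readings scattered by about 1 N, so the load could be off by around 8 N.
- **After release:** the last pictures show the plate on the follower, the pan against the stop, the bottle, bowl and spatula apparently unmoved, and the arm clear.

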